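# Meter three castle nuts from the spares hopper

### The job

Three castle nuts are wanted for a propeller job: set the empty blue bin flat on the table under the hopper's outlet, lengthwise along the slot, then pull the red slide gate part-way open by its grip until exactly three nuts have dropped into the bin, and push the gate fully shut again. The other two nuts stay in the hopper, none may land outside the bin, and the bin stays under the outlet; leave the other things on the table alone.

Things in the scene. Friction and masses are not known exactly. Their poses are not given: they have to be found in the camera images.
- outlet (a point): clear plastic wedge hopper on a black four-leg stand, fixed. This point: centre of its slot outlet, 165 mm above the table, level with the top of the slide gate that closes it. x runs along the slot, away from the end where the red grip sticks out (the gate opens towards -x); z up. The slot spans x -68 to +68, y -16 to +16 mm. Upright throat walls go up 30 mm from here, then the hopper widens to its rim
- hopper_rim (a point): middle of the hopper's rim on the grip's side, 125 mm above the outlet and 148 mm from its centre towards -x. From the throat's top (30 mm above the outlet, x -68) the wall leans out 40 deg from vertical to here, so it hangs over the grip: the grip cannot be reached from straight above, only with the tool leaning back towards -x. Rim: y -111 to +111 mm, x -148 to +112 from the outlet's centre. Axes as the outlet's
- hopper_leg (a point): foot of one of the stand's four legs (grip's end, +y side). Legs are 16 mm square at x +-78, y +-94 mm from the outlet's centre. Between them the table is free for the bin (172 mm wide); lowest parts above: outlet skirts, down to 126 mm above the table; cross ties at 147 to 157 mm, x +-79
- gate (a joint): how far the slide gate is pulled open, m: 0 fully shut (a stop), 0.14 end of travel. Takes about 4 to 6 N to slide, stays where left, may start a few mm open. The nuts lie on it in a row and are dragged along until they pack against the grip's end; each drops once the gate's edge is past its middle: the first at 0.025 to 0.035 open, the second at 0.051 to 0.058, the third at 0.077 to 0.084, the fourth from 0.100
- gate_edge (a point): middle of the gate's closing edge (far from the grip), on its top face: 74 mm from the outlet's centre towards +x when shut; moves with the gate towards -x. A nut with its middle on the +x side of it falls, starting with the nut farthest from the grip
- gate_grip (a point): centre of the gate's red grip block: 30 mm along the slide (x), 18 mm wide (y), 36 mm tall. 118 mm from the outlet's centre towards -x when shut, at the gate's height; moves with the gate. A 14 mm wide, 4 mm thick neck joins it to the gate plate; the plate, its rails and the stand begin 34 mm behind the block's middle. Axes as the outlet's
- bin_mid (a point): centre (24 mm above its underside) of the blue open-topped plastic parts bin: 200 mm long (its x axis), 62 mm wide (y), 48 mm high, walls and floor 4 mm, about 110 g, both ends alike
- nut1: flanged brass-coloured castle nut, 26 mm across, 16 mm high, 40 g, flange down; origin at the middle of its underside. Five of them start in one row along the slot, 27 mm apart; this is number 1 counted from the end away from the grip
- nut2: flanged brass-coloured castle nut, 26 mm across, 16 mm high, 40 g, flange down; origin at the middle of its underside. Five of them start in one row along the slot, 27 mm apart; this is number 2 counted from the end away from the grip
- nut3: flanged brass-coloured castle nut, 26 mm across, 16 mm high, 40 g, flange down; origin at the middle of its underside. Five of them start in one row along the slot, 27 mm apart; this is number 3 counted from the end away from the grip
- nut4: flanged brass-coloured castle nut, 26 mm across, 16 mm high, 40 g, flange down; origin at the middle of its underside. Five of them start in one row along the slot, 27 mm apart; this is number 4 counted from the end away from the grip
- nut5: flanged brass-coloured castle nut, 26 mm across, 16 mm high, 40 g, flange down; origin at the middle of its underside. Five of them start in one row along the slot, 27 mm apart; this is number 5 counted from the end away from the grip
- prop_white: three-blade propeller of pale aluminium, 196 mm across, 62 mm high, lying hub upright; origin under its hub. Bystander: leave it alone
- prop_blue: the same kind of propeller, blue-grey; origin under its hub. Bystander: leave it alone
- torch: olive and black hand torch, 175 mm long, 54 mm thick, lying along its x axis; origin under its middle. Bystander: leave it alone
- cleat: chrome deck cleat, 155 mm long (its y axis), 48 mm high; origin under its middle; it lies on the side of the hopper where the bin starts. Bystander: leave it alone
- nav_light: chrome pole light with red and green lens, 320 mm long, 52 mm thick, lying along its x axis; origin under its middle. Bystander: leave it alone
- searchlight: round chrome searchlight, 116 mm across, 70 mm high, lens up; origin under its centre. Bystander: leave it alone

How it is judged:
By the outcome, as a careful person would: the job done as asked, in the order asked, and still so for the second after the job is handed in, with the robot touching nothing.
It also fails if it takes over 61 s, if anything falls off the work surface, if the arm or the gripper's body presses on something with over 40 N, if the wrist force passes 120 N, or if a joint passes its speed limit or range.

### The arm

A 6-joint arm with a two-finger parallel gripper is mounted at the origin on the work surface. World frame = base frame: x ahead of the robot, y to its left, z up, the work surface at z = 0. Lengths are in m, angles in rad, forces in N, time in s.
With the tool pointing down it reaches from about 0.35 to 0.85 m from the base axis. Payload 8.1 kg.
Tool frame: the origin (TCP) lies midway between the tips of the shut fingers; the grasp point (between the pads) lies 19 mm behind it; z points along the fingers, y is the direction in which the jaws open and shut (so a half turn about z gives the same grasp; the last joint's range is limited). The gripper opens to 93 mm and grips with 3 to 60 N. Pads are 15 mm wide; open, the fingers measure 128 mm over their backs; the gripper's body (75 mm by 188 mm) begins 65 mm behind the grasp point.
Start: joints at [1.117, 0.13, 1.488, -0, 1.523, -0.085], TCP at [0.216, 0.56, 0.219] pointing down, gripper open.
Joint ranges: [-2.96, 2.96], [-0.89, 2.26], [0.02, 2.5], [-1.34, 4.48], [0, 2.73], [-2.66, 2.66]. Speed limits (rad/s): [2.39, 2.39, 2.79, 3.14, 3.14, 3.14].

### API

Orientations are given as a unit quaternion [w, x, y, z].
In Python, from station import status, vision, manip gives the robot as it stands. The module is installed in compiled form; this text tells all that it offers.
- The arm moves only by the shell command python3 -m handwheel 'ROWS' [OPENING]. ROWS is a JSON object of lists of equal length, an entry for each row: "linear": the shift along the tool's x, y, z in mm, a list of three; "twist": the turn about the tool's z in rad. A call has 1 to 12 rows; each row shifts and turns the commanded pose from where the row before left it, along the tool's axes as they then stand; what a row does not reach is not made up. A row lasts 1/12 s, in which the tool goes at most 41.7 mm and 7.16 degrees, less where a joint would pass 70% of its speed; a pose out of reach is approached as far as the arm can. A call with a gripper value outside its range is refused whole. OPENING is the finger opening in mm, from 0 to 93, set as the call begins (- or left out, the last holds). The fingers move at their own pace and stop on an object; the grip force is fixed at half the most. Time passes only in rows, so rows that do not move let the fingers close. It gives the time, the measured TCP pose, the force and the opening at its end, in the units of the state.
- status.observe(): the state, without advancing time (a new reading comes with each control period).
- vision.camera(name): name is "side" or "top" or "wrist"; returns (picture, depth): 384x512x3 uint8, red, green, blue; 384x512 float32, m along the optical axis (not along the pixel's ray), 0 where there is no reading.
- vision.get_calibration(name): a dict with "intrinsics" (3x3 intrinsics, pixels), "extrinsics" (4x4, takes a point from world to camera coordinates); the wrist camera has in their place "hand_eye" (4x4, takes a point from camera to tool coordinates, whose origin is the TCP and whose axes are the flange's). Camera axes: x right, y up, looking along -z (the intrinsics and any distortion apply to the point x, -y, -z); pixel columns grow to the right and rows downward; lengths in m; the calibration is good to about 2 mm. A picture is of the moment at which its call begins: read the wrist's pose just before it. get_calibration takes no time and is no camera call.
- manip.job_done(): hands the job in, once; it reports no verdict.
The state is a dict: "time": time; "joint_pos": joint angles; "joint_velocities": joint speeds; "joint_torque": joint torques, N m; "tool_pos": TCP position; "tcp_rot": TCP orientation; "wrist_force": force on the tool from outside, world axes, zero at the start; "torque": the same for the moment, N m; "width": finger opening in m.
Only numpy, scipy, OpenCV 4.12 (cv2) and the standard library are available. Lean on these libraries where they do the work, as an engineer would, in place of code of your own. Each camera call takes 0.05 s, during which the arm holds its last target.

## Working session

There is one attempt and no reset: what is moved stays moved. The work goes in short steps, Python scripts to look and compute and a shell command to move; the robot and the scene stay as the last step left them, time stands still between calls to the robot, and variables do not carry over. Pictures are saved under pics/ and viewed, and the job is handed in when it is done.

```bash
mkdir -p pics; ls
cat > h.py <<'E'
import numpy as np, cv2
from station import status, vision, manip
from scipy.spatial.transform import Rotation as R
def tcp():
    s=status.observe(); q=s['tcp_rot']; T=np.eye(4); T[:3,:3]=R.from_quat([q[1],q[2],q[3],q[0]]).as_matrix(); T[:3,3]=s['tool_pos']; return T
def shot(name,fn):
    T=tcp(); im,d=vision.camera(name); c=vision.get_calibration(name)
    E=np.linalg.inv(c['extrinsics']) if 'extrinsics' in c else T@np.array(c['hand_eye'])
    cv2.imwrite('pics/'+fn+'.png',im[:,:,::-1]); np.savez('pics/'+fn+'.npz',im=im,d=d,E=E,K=c['intrinsics'] )
    return fn
class V:
    def __init__(s,fn):
        z=np.load('pics/'+fn+'.npz'); s.im,s.d,s.E,s.K=z['im'],z['d'],z['E'],z['K']
    def ray(s,u,v):
        r=np.linalg.inv(s.K)@[u,v,1]; r=np.array([r[0],-r[1],-r[2]]); return s.E[:3,3],s.E[:3,:3]@r
    def plane(s,u,v,z):
        o,r=s.ray(u,v); return o+r*(z-o[2])/r[2]
    def pt(s,u,v):
        o,r=s.ray(u,v); return o+r*s.d[int(v),int(u)]
    def cloud(s):
        v,u=np.mgrid[0:s.d.shape[0],0:s.d.shape[1]]
        p=np.stack([u,v,np.ones_like(u)],-1)@np.linalg.inv(s.K).T
        p=p*np.array([1,-1,-1]); return s.E[:3,3]+(p@s.E[:3,:3].T)*s.d[...,None]
    def proj(s,P):
        p=np.linalg.inv(s.E)@np.append(P,1); q=s.K@np.array([p[0],-p[1],-p[2]]); return q[:2]/q[2]
E
python3 - <<'E'
from h import *
for n in ['side','top','wrist']: shot(n,n+'0')
for n in ['side','top','wrist']:
    c=vision.get_calibration(n); print({k:np.round(v,3).tolist() for k,v in c.items()})
print(status.observe())
E
```

```text
pics
{'intrinsics': [[385.4, 0.0, 257.456], [0.0, 385.4, 190.706], [0.0, 0.0, 1.0]], 'extrinsics': [[0.86, 0.51, 0.013, -0.51], [-0.322, 0.522, 0.79, 0.043], [0.396, -0.684, 0.613, -1.621], [0.0, 0.0, 0.0, 1.0]]}
{'intrinsics': [[423.213, 0.0, 260.284], [0.0, 423.213, 187.788], [0.0, 0.0, 1.0]], 'extrinsics': [[0.02, -1.0, 0.004, 0.011], [0.991, 0.02, 0.133, -0.587], [-0.133, 0.001, 0.991, -1.603], [0.0, 0.0, 0.0, 1.0]]}
{'intrinsics': [[318.889, 0.0, 258.801], [0.0, 318.889, 193.045], [0.0, 0.0, 1.0]], 'hand_eye': [[0.001, 0.963, 0.271, 0.076], [1.0, -0.001, -0.001, 0.0], [-0.0, 0.271, -0.963, -0.167], [0.0, 0.0, 0.0, 1.0]]}
{'time': 0.15, 'joint_pos': array([ 1.11660106e+00,  1.30980072e-01,  1.48907233e+00, -1.50361087e-05,
        1.52305336e+00, -8.53793247e-02]), 'joint_velocities': array([ 0.00152528, -0.00230018, -0.0031311 , -0.0005411 ,  0.0012977 ,
        0.00011579]), 'joint_torque': array([ 3.45344561e-04, -5.60484982e+01, -4.92328870e+01,  7.68018840e-02,
        3.09195032e-02, -1.09790224e-04]), 'tool_pos': array([0.21606879, 0.55923153, 0.21780928]), 'tcp_rot': array([-1.94403066e-04,  1.83364162e-01,  9.83044766e-01, -7.31185481e-04]), 'wrist_force': array([ 0.67364967,  1.09230847, -1.00608079]), 'torque': array([ 0.0018724 , -0.01116221,  0.01104242]), 'width': 0.09268409560362943}
```

View pics/side0.png

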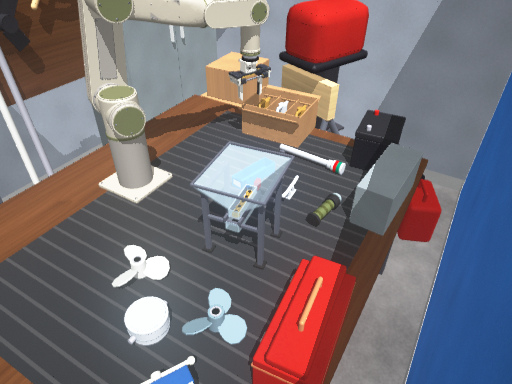

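View pics/top0.png

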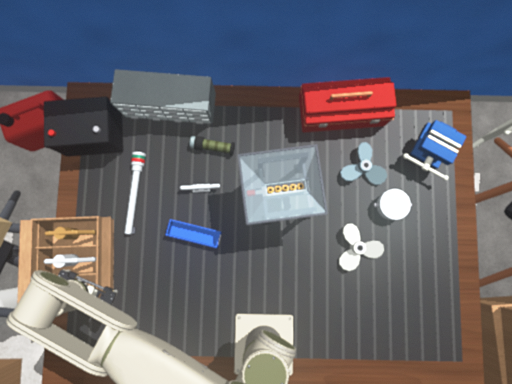

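View pics/wrist0.png

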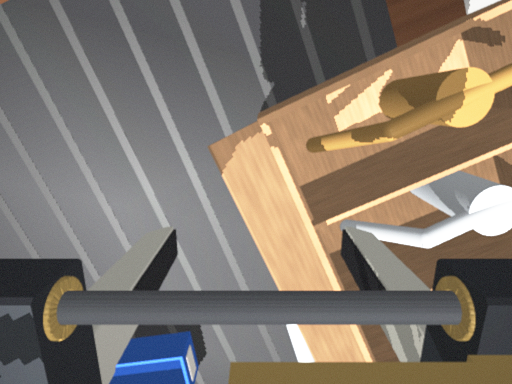

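Run:
```python
from h import *
v=V('top0'); c=v.im[110:260,150:350,::-1]; cv2.imwrite('pics/topc.png',cv2.resize(c,None,fx=4,fy=4,interpolation=cv2.INTER_CUBIC))
v=V('side0'); c=v.im[130:280,180:360,::-1]; cv2.imwrite('pics/sidec.png',cv2.resize(c,None,fx=4,fy=4,interpolation=cv2.INTER_CUBIC))
```

```text
(no output)
```

View pics/topc.png

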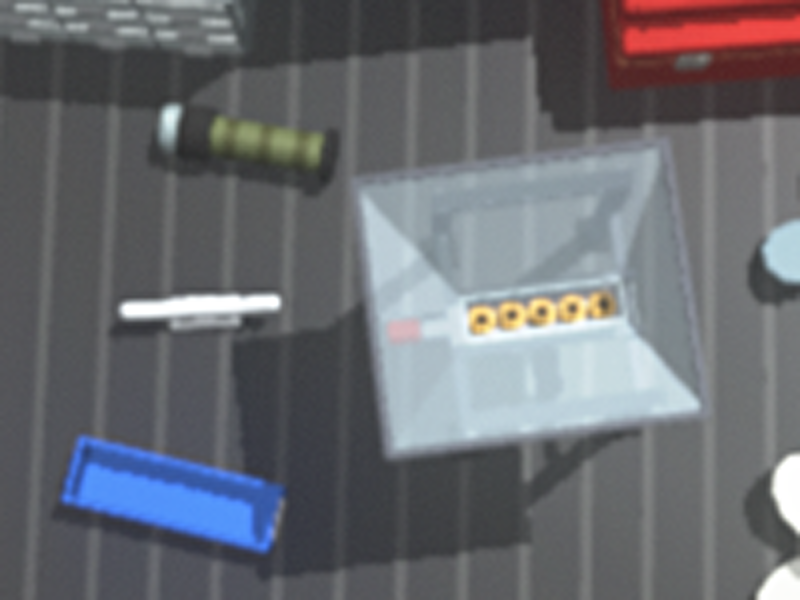

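View pics/sidec.png

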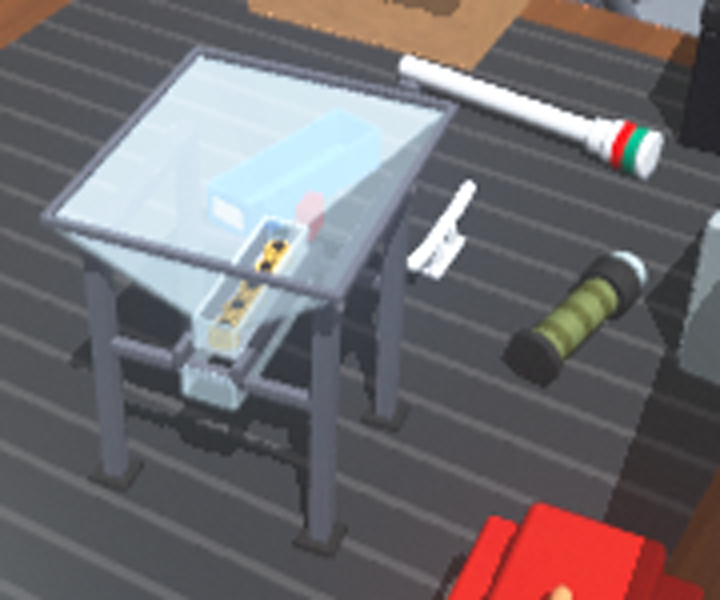

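Run:
```python
from h import *
v=V('top0')
f=lambda x,y,z: v.plane(150+x/4-.4,110+y/4-.4,z)
C=np.array([f(*p,.290) for p in [(358,183),(665,143),(706,410),(390,456)]]); print('rim',C.round(4).tolist())
print([np.linalg.norm(C[i]-C[i-1]).round(4) for i in range(4)])
ex=(C[1]+C[2]-C[0]-C[3]); ex/=np.linalg.norm(ex); rc=C.mean(0)
yaw=np.arctan2(ex[1],ex[0]); print('yaw deg',np.degrees(yaw))
o=rc+ex*0.018; print('outlet from rim',o[:2])
# nuts centroid by mask
hsv=cv2.cvtColor(v.im,cv2.COLOR_RGB2HSV); 
m=cv2.inRange(hsv,(12,90,120),(32,255,255)); m[:, :260]=0; m[:,310:]=0; m[:175]=0;m[205:]=0
n=np.argwhere(m); c=n.mean(0); print(c); p=[v.plane(b,a,.178) for a,b in n]; p=np.array(p)
print('nuts mean',p.mean(0)); u,s,w=np.linalg.svd((p-p.mean(0))[:,:2]); print('dir',w[0],np.degrees(np.arctan2(*w[0][::-1])))
d=(p-o)@ex; print('along',d.min(),d.max())
print('grip',f(405,330,.180), 'along',(f(405,330,.183)-o)@ex)
for q in [(388,330),(421,329)]: print((f(*q,.183)-o)@ex)
m=cv2.inRange(hsv,(100,140,60),(125,255,255)); m[:,:150]=0; m[:,240:]=0; m[:200]=0; m[270:]=0
k=cv2.findContours(m,0,2)[0]; k=max(k,key=cv2.contourArea); r=cv2.minAreaRect(k); b=cv2.boxPoints(r); print(r)
B=np.array([v.plane(*q,.048) for q in b]); print('bin top corners',B.round(4).tolist(),B.mean(0))
print([np.linalg.norm(B[i]-B[i-1]).round(4) for i in range(4)])
P=v.cloud(); print('cloud z bin rim',P[k[:,0,1],k[:,0,0]][:,2].round(3)[:40])
for q in [(200,297),(200,280),(200,330),(120,310),(280,300)]: print('cleat',f(*q,.04))
```

```text
rim [[0.6605, 0.0952, 0.29], [0.6996, -0.1592, 0.29], [0.4778, -0.1931, 0.29], [0.4354, 0.0634, 0.29]]
[np.float64(0.2274), np.float64(0.2575), np.float64(0.2244), np.float64(0.26)]
yaw deg -80.92994722004019
outlet from rim [ 0.5711819  -0.06619725]
[187.69934641 284.35947712]
nuts mean [ 0.57054065 -0.06267119  0.178     ]
dir [ 0.13749853 -0.99050197] -82.09687757645219
along -0.06328799096941494 0.059911860068331935
grip [0.55217326 0.05586929 0.18      ] along -0.12353244678911815
-0.13839829016620564
-0.10941848904418618
((192.91177368164062, 232.8529815673828), (53.600372314453125, 17.70509910583496), 14.03624439239502)
bin top corners [[0.398, 0.3819, 0.048], [0.4635, 0.3688, 0.048], [0.418, 0.1687, 0.048], [0.353, 0.1829, 0.048]] [0.40812286 0.27555439 0.048     ]
[np.float64(0.2041), np.float64(0.0668), np.float64(0.2052), np.float64(0.0665)]
cloud z bin rim [ 5.300e-02  1.000e-03  4.500e-02  6.000e-03  4.400e-02 -7.000e-03
  3.600e-02 -5.000e-03  4.800e-02 -1.000e-03 -6.000e-03  4.000e-03
  8.000e-03  1.000e-03 -3.000e-03  4.000e-03  6.000e-03 -6.000e-03
 -0.000e+00 -9.000e-03  0.000e+00  2.000e-03  1.667e+00 -7.000e-03
 -3.000e-03 -2.000e-03  4.000e-03  6.000e-03 -7.000e-03 -7.000e-03
 -3.000e-03 -5.000e-03  6.000e-03 -3.000e-03  5.000e-03 -4.000e-03
  2.000e-03  4.600e-02  9.000e-03  4.800e-02]
cleat [0.59775834 0.25840221 0.04      ]
cleat [0.61443391 0.2590467  0.04      ]
cleat [0.56551637 0.25715609 0.04      ]
cleat [0.58348405 0.3353771  0.04      ]
cleat [0.59637651 0.18073349 0.04      ]
```

```bash
python3 -m handwheel '{"linear":[[-31.2,-21.8,0],[-31.2,-21.8,0],[-31.2,-21.8,0],[-31.2,-21.8,0],[-31.2,-21.8,0],[-31.2,-21.8,0],[-31.2,-21.8,0],[-31.2,-21.8,0],[-31.2,-21.8,0]],"twist":[0,0,0,0,0,0,0,0,0]}' 93
python3 -m handwheel '{"linear":[[0,0,0],[0,0,0],[0,0,0],[0,0,0],[0,0,0],[0,0,0],[0,0,0],[0,0,0],[0,0,0],[0,0,0],[0,0,0],[0,0,0]],"twist":[0.119,0.119,0.119,0.119,0.119,0.119,0.119,0.119,0.119,0.119,0.119,0.119]}'
python3 - <<'E'
from h import *
shot('wrist','w1'); print(tcp().round(4), status.observe()['joint_pos'].round(3))
E
```

```text
time: 0.9
tool_pos: [0.408, 0.2737, 0.2185]
tcp_rot: [0.0, 0.183, 0.983, 0.0]
wrist_force: [1.2, 0.1, 0.1]
width: 0.0929
time: 1.9
tool_pos: [0.4073, 0.2753, 0.2183]
tcp_rot: [-0.0, 0.784, 0.621, -0.0]
wrist_force: [-0.7, 0.9, 0.2]
width: 0.0928
[[ 2.387e-01  9.711e-01 -5.000e-04  4.073e-01]
 [ 9.711e-01 -2.387e-01 -3.000e-04  2.753e-01]
 [-4.000e-04 -4.000e-04 -1.000e+00  2.183e-01]
 [ 0.000e+00  0.000e+00  0.000e+00  1.000e+00]] [ 0.49  -0.166  1.781 -0.     1.526  0.731]
```

View pics/w1.png

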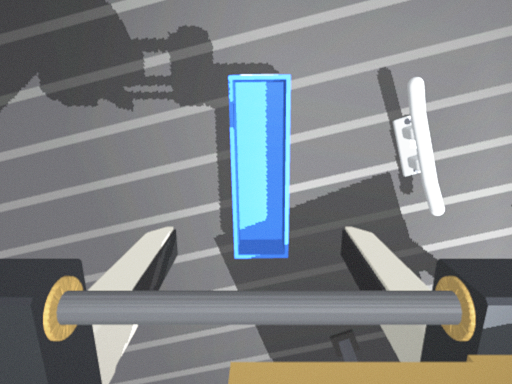

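Run:
```python
from h import *
v=V('w1')
B=np.array([v.plane(*q,.048) for q in [(229,75),(291,75),(289,257.5),(234,257.5)]]); print(B.round(4).tolist(),B.mean(0).round(4))
d=(B[0]+B[1]-B[2]-B[3]); print(np.degrees(np.arctan2(d[1],d[0])),np.linalg.norm(d)/2,[np.linalg.norm(B[i]-B[i-1]).round(4) for i in range(4)])
T=tcp(); print('in tool', T[:3,:3].T@(B.mean(0)-T[:3,3]))
for q in [(416,80),(438,210)]: print('horn',v.plane(*q,.045))
for q in [(395,122),(404,175)]: print('base',v.plane(*q,.005))
```

```text
[[0.4013, 0.3821, 0.048], [0.4615, 0.3679, 0.048], [0.4187, 0.1723, 0.048], [0.3562, 0.187, 0.048]] [0.4094 0.2773 0.048 ]
77.32037217900725 0.20025448047589162 [np.float64(0.2003), np.float64(0.0617), np.float64(0.2002), np.float64(0.0641)]
in tool [0.00250289 0.00166754 0.17032023]
horn [0.58349309 0.33458222 0.045     ]
horn [0.59391147 0.190119   0.045     ]
base [0.57377208 0.29205915 0.005     ]
base [0.57710356 0.22635054 0.005     ]
```

```bash
python3 -m handwheel '{"linear":[[2.5,1.7,0],[0,0,35],[0,0,35],[0,0,35],[0,0,35],[0,0,35],[0,0,28]],"twist":[-0.019,0,0,0,0,0,0]}' 93
python3 -m handwheel '{"linear":[[0,0,0],[0,0,0],[0,0,0],[0,0,0],[0,0,0]],"twist":[0,0,0,0,0]}' 50
python3 -m handwheel '{"linear":[[0,0,0],[0,0,0],[0,0,-10],[0,0,-20]],"twist":[0,0,0,0]}'
```

```text
time: 2.53
tool_pos: [0.4085, 0.2769, 0.0128]
tcp_rot: [-0.0, 0.774, 0.633, -0.001]
wrist_force: [0.5, -0.5, 0.9]
width: 0.0932
time: 2.95
tool_pos: [0.4115, 0.2785, 0.0182]
tcp_rot: [0.0, 0.776, 0.631, 0.002]
wrist_force: [-3.3, 0.0, 0.8]
width: 0.0641
time: 3.28
tool_pos: [0.4081, 0.2766, 0.0447]
tcp_rot: [-0.0, 0.776, 0.63, -0.002]
wrist_force: [0.2, -0.0, -1.5]
width: 0.0621
```

```bash
python3 -m handwheel '{"linear":[[0,0,-12],[0,0,-12],[0,0,-12],[0,0,-4],[0,0,0]],"twist":[-0.094,-0.094,-0.094,-0.094,0]}'
python3 - <<'E'
from h import *
T=tcp();print(T.round(3)); print(T[:3,:3].T@(np.array([.5396,.1376,.02])-T[:3,3]))
E
```

```text
time: 3.7
tool_pos: [0.411, 0.2782, 0.0884]
tcp_rot: [0.001, 0.643, 0.766, 0.002]
wrist_force: [-0.4, 0.7, -1.0]
width: 0.0617
[[-0.173  0.985  0.003  0.411]
 [ 0.985  0.173  0.002  0.278]
 [ 0.001  0.004 -1.     0.088]
 [ 0.     0.     0.     1.   ]]
[-0.16079327  0.10208669  0.06856225]
```

```bash
python3 -m handwheel '{"linear":[[-26.8,17,0],[-26.8,17,0],[-26.8,17,0],[-26.8,17,0],[-26.8,17,0],[-26.8,17,0],[0,0,20],[0,0,0]],"twist":[0.02,0,0,0,0,0,0,0]}'
python3 - <<'E'
from h import *
T=tcp();print(T.round(4)); print(T[:3,:3].T@(np.array([.5396,.1376,.02])-T[:3,3]))
shot('top','t2');shot('side','s2');shot('wrist','w2')
a=cv2.imread('pics/top_t2.png') 
c=np.hstack([cv2.imread('pics/%s.png'%n)[110:300,150:350] if n=='t2' else cv2.imread('pics/%s.png'%n)[100:290,150:350] for n in ['t2','s2']])
cv2.imwrite('pics/c2.png',cv2.resize(c,None,fx=2,fy=2,interpolation=2))
E
```

```text
time: 4.37
tool_pos: [0.5339, 0.1321, 0.063]
tcp_rot: [-0.001, 0.655, 0.756, -0.001]
wrist_force: [-0.8, -0.2, -3.2]
width: 0.0621
[[-1.426e-01  9.898e-01 -3.700e-03  5.339e-01]
 [ 9.898e-01  1.426e-01 -7.000e-04  1.321e-01]
 [-2.000e-04 -3.700e-03 -1.000e+00  6.300e-02]
 [ 0.000e+00  0.000e+00  0.000e+00  1.000e+00]]
[0.0046522  0.00655268 0.04293024][ WARN:0@1.820] global loadsave.cpp:275 findDecoder imread_('pics/top_t2.png'): can't open/read file: check file path/integrity
```

View pics/c2.png

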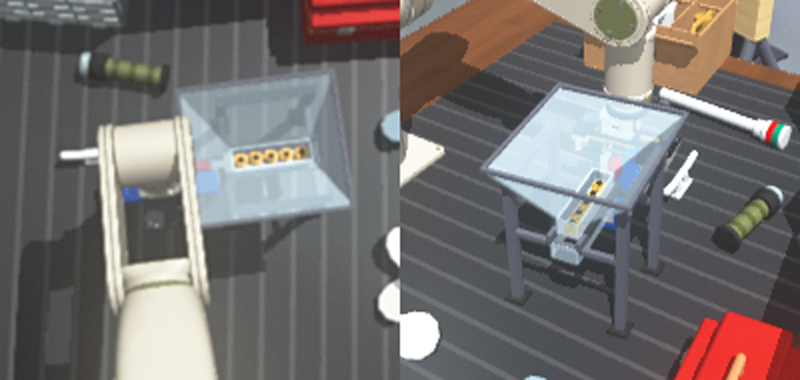

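View pics/w2.png

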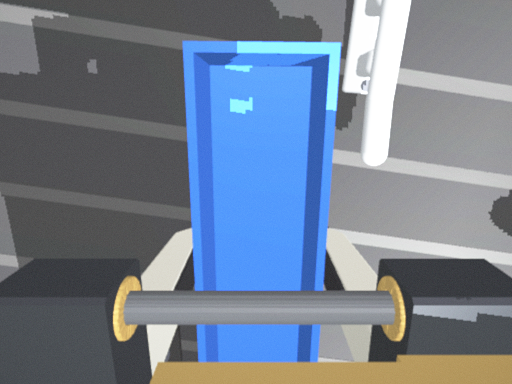

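```bash
python3 -m handwheel '{"linear":[[4.6,5.5,15],[0,0,15],[0,0,15],[0,0,2],[0,0,0]],"twist":[0,0,0,0,0]}'
python3 -m handwheel '{"linear":[[0,0,0],[0,0,0],[0,0,0],[0,0,-15],[0,0,-35],[0,0,-40],[0,0,-40],[0,0,-40],[0,0,-40]],"twist":[0,0,0,0,0,0,0,0,0]}' 93
python3 - <<'E'
from h import *
shot('wrist','w3'); print(tcp().round(4), status.observe()['joint_pos'].round(3))
E
```

```text
time: 4.93
tool_pos: [0.5391, 0.1402, 0.0189]
tcp_rot: [-0.0, 0.652, 0.758, -0.0]
wrist_force: [0.4, 0.0, -0.5]
width: 0.0617
time: 5.68
tool_pos: [0.5394, 0.1393, 0.2315]
tcp_rot: [0.0, 0.653, 0.758, 0.0]
wrist_force: [1.5, 0.2, -0.0]
width: 0.0928
[[-1.484e-01  9.888e-01  1.350e-02  5.432e-01]
 [ 9.889e-01  1.483e-01  2.200e-03  1.400e-01]
 [ 2.000e-04  1.360e-02 -9.999e-01  2.415e-01]
 [ 0.000e+00  0.000e+00  0.000e+00  1.000e+00]] [0.161 0.002 1.581 0.    1.545 0.012]
```

View pics/w3.png

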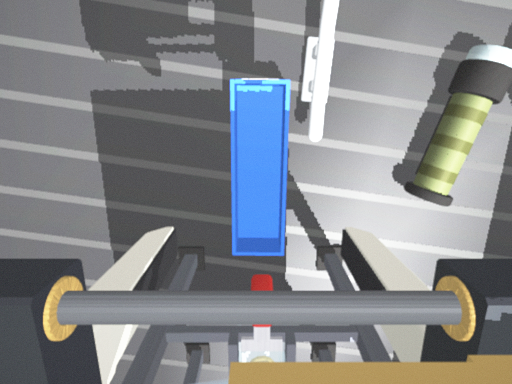

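Run:
```python
from h import *
shot('wrist','w4'); v=V('w4'); print(tcp().round(4))
hsv=cv2.cvtColor(v.im,cv2.COLOR_RGB2HSV)
m=cv2.inRange(hsv,(100,140,60),(125,255,255)); k=max(cv2.findContours(m,0,2)[0],key=cv2.contourArea); b=cv2.boxPoints(cv2.minAreaRect(k)); print(b.tolist())
B=np.array([v.plane(*q,.048) for q in b]); print(B.round(4).tolist(),B.mean(0).round(4)); print([np.linalg.norm(B[i]-B[i-1]).round(4) for i in range(4)])
m=cv2.inRange(hsv,(0,150,60),(8,255,255)); k=max(cv2.findContours(m,0,2)[0],key=cv2.contourArea); print(cv2.boundingRect(k))
x,y,w,h=cv2.boundingRect(k); print('grip outer top',v.plane(x+w/2,y,.183)); print(v.plane(x,y,.183),v.plane(x+w,y,.183))
cv2.imwrite('pics/w4c.png',cv2.resize(v.im[230:384,140:400,::-1],None,fx=3,fy=3))
```

```text
[[-1.483e-01  9.888e-01  1.450e-02  5.438e-01]
 [ 9.889e-01  1.483e-01  2.400e-03  1.401e-01]
 [ 2.000e-04  1.470e-02 -9.999e-01  2.386e-01]
 [ 0.000e+00  0.000e+00  0.000e+00  1.000e+00]]
[[225.0, 81.0], [281.0, 81.0], [281.0, 251.0], [225.0, 251.0]]
[[0.4951, 0.2325, 0.048], [0.5543, 0.2415, 0.048], [0.5877, 0.045, 0.048], [0.5191, 0.0351, 0.048]] [0.5391 0.1385 0.048 ]
[np.float64(0.1988), np.float64(0.0599), np.float64(0.1993), np.float64(0.0693)]
(245, 269, 22, 22)
grip outer top [0.54905043 0.09025682 0.183     ]
[0.54047253 0.08902696 0.183     ] [0.55763704 0.09148793 0.183     ]
```

View pics/w4c.png

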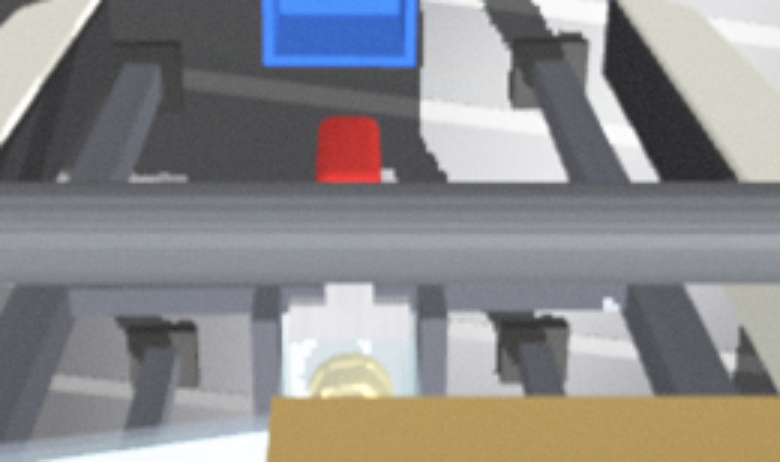

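```bash
python3 -m handwheel '{"linear":[[0,0,-40],[0,0,-40],[0,0,-40],[0,0,-40]],"twist":[0,0,0,0]}'
python3 -m handwheel '{"linear":[[-30.3,-24.8,0],[-30.3,-24.8,0],[-30.3,-24.8,0],[-30.3,-24.8,0],[-30.3,-24.8,0],[-30.3,-24.8,0],[-30.3,-24.8,0],[-30.3,-24.8,0],[-30.3,-24.8,0],[-30.3,-24.8,0],[-30.3,-24.8,0]],"twist":[0,0,0,0,0,0,0,0,0,0,0]}'
python3 -m handwheel '{"linear":[[-30.3,-24.8,0],[-30.3,-24.8,0],[-30.3,-24.8,0],[-30.3,-24.8,0],[-30.3,-24.8,0],[-30.3,-24.8,0],[-30.3,-24.8,0],[-30.3,-24.8,0],[-30.3,-24.8,0],[-30.3,-24.8,0],[-30.3,-24.8,0]],"twist":[0,0,0,0,0,0,0,0,0,0,0]}'
python3 -c "
from h import *
print(tcp().round(4), status.observe()['joint_pos'].round(3))"
```

```text
time: 6.12
tool_pos: [0.5391, 0.1393, 0.3906]
tcp_rot: [0.0, 0.653, 0.758, 0.0]
wrist_force: [1.2, -0.0, 0.5]
width: 0.0929
time: 7.03
tool_pos: [0.3179, -0.2319, 0.389]
tcp_rot: [0.001, 0.652, 0.758, -0.0]
wrist_force: [0.3, -0.2, 0.5]
width: 0.093
time: 7.95
tool_pos: [0.0976, -0.6022, 0.3887]
tcp_rot: [0.0, 0.653, 0.758, -0.0]
wrist_force: [0.9, -0.5, 0.5]
width: 0.0932
[[-1.480e-01  9.890e-01  1.000e-04  9.760e-02]
 [ 9.890e-01  1.480e-01 -5.000e-04 -6.022e-01]
 [-5.000e-04  0.000e+00 -1.000e+00  3.887e-01]
 [ 0.000e+00  0.000e+00  0.000e+00  1.000e+00]] [-1.494  0.156  1.154  0.     1.831 -1.643]
```

```bash
python3 -m handwheel '{"linear":[[-34.5,7,0],[-34.5,7,0],[-34.5,7,0],[-34.5,7,0],[-34.5,7,0],[-34.5,7,0]],"twist":[0,0,0,0,0,0]}'
python3 -c "
from h import *
print(tcp().round(4), status.observe()['joint_pos'].round(3))"
python3 -m handwheel '{"linear":[[-40,0,0],[-40,0,0],[-40,0,0]],"twist":[0,0,0]}'
python3 -c "
from h import *
print(tcp().round(4), status.observe()['joint_pos'].round(3))"
```

```text
time: 8.45
tool_pos: [0.1617, -0.7747, 0.3897]
tcp_rot: [-0.001, 0.652, 0.758, 0.001]
wrist_force: [0.1, -0.3, -0.8]
width: 0.0929
[[-1.486e-01  9.889e-01 -1.000e-04  1.617e-01]
 [ 9.889e-01  1.486e-01  1.700e-03 -7.747e-01]
 [ 1.700e-03  2.000e-04 -1.000e+00  3.897e-01]
 [ 0.000e+00  0.000e+00  0.000e+00  1.000e+00]] [-1.43   0.819  0.28   0.     2.045 -1.579]
time: 8.7
tool_pos: [0.166, -0.8252, 0.353]
tcp_rot: [0.015, 0.652, 0.758, -0.01]
wrist_force: [-0.0, 0.3, -3.5]
width: 0.0926
[[-0.1483  0.9889  0.0084  0.166 ]
 [ 0.9883  0.1485 -0.0348 -0.8252]
 [-0.0357  0.0031 -0.9994  0.353 ]
 [ 0.      0.      0.      1.    ]] [-1.435  1.022  0.032  0.004  2.051 -1.582]
```

```bash
python3 -m handwheel '{"linear":[[-40,0,0],[-40,0,0],[-40,0,0],[-40,0,0]],"twist":[0,0,0,0]}'
python3 -c "
from h import *
print(tcp().round(4), status.observe()['joint_pos'].round(3))"
```

```text
time: 9.03
tool_pos: [0.1705, -0.8862, 0.3306]
tcp_rot: [0.064, 0.65, 0.755, -0.05]
wrist_force: [-0.0, -0.4, -0.2]
width: 0.0932
[[-0.1457  0.9888  0.0315  0.1705]
 [ 0.9761  0.1488 -0.1585 -0.8862]
 [-0.1614  0.0076 -0.9869  0.3306]
 [ 0.      0.      0.      1.    ]] [-1.442  1.06   0.024  0.011  1.896 -1.586]
```

```bash
python3 -m handwheel '{"linear":[[-41,0,0],[-41,0,0],[-41,0,0],[-41,0,0],[-41,0,0],[-41,0,0]],"twist":[0,0,0,0,0,0]}'
python3 -c "
from h import *
print(tcp().round(4), status.observe()['joint_pos'].round(3))"
```

```text
time: 9.53
tool_pos: [0.1761, -0.9637, 0.3179]
tcp_rot: [0.132, 0.643, 0.747, -0.105]
wrist_force: [-0.6, -0.5, -0.2]
width: 0.0929
[[-0.1373  0.9886  0.0626  0.1761]
 [ 0.9332  0.1503 -0.3264 -0.9637]
 [-0.3321  0.0137 -0.9432  0.3179]
 [ 0.      0.      0.      1.    ]] [-1.451  1.094  0.024  0.023  1.685 -1.593]
```

```bash
python3 -m handwheel '{"linear":[[-41,0,0],[-41,0,0],[-41,0,0],[-41,0,0],[-41,0,0],[-41,0,0],[-41,0,0],[-41,0,0],[-41,0,0],[-41,0,0],[-41,0,0],[-41,0,0]],"twist":[0,0,0,0,0,0,0,0,0,0,0,0]}'
python3 -c "
from h import *
print(tcp().round(4), status.observe()['joint_pos'].round(3))"
```

```text
time: 10.53
tool_pos: [0.1816, -1.0668, 0.4166]
tcp_rot: [0.266, 0.614, 0.712, -0.214]
wrist_force: [-0.6, -0.3, -0.4]
width: 0.093
[[-0.1052  0.9878  0.1151  0.1816]
 [ 0.7602  0.1545 -0.6311 -1.0668]
 [-0.6411  0.0211 -0.7671  0.4166]
 [ 0.      0.      0.      1.    ]] [-1.467  1.057  0.024  0.05   1.367 -1.606]
```

```bash
python3 -m handwheel '{"linear":[[-41,0,0],[-41,0,0],[-41,0,0],[0,0,0]],"twist":[0,0,0,0]}'
python3 -c "
from h import *
T=tcp(); print(T.round(4), status.observe()['joint_pos'].round(3))
for p in [(.30,-.40,.5),(.35,.1,.5),(.52,.32,.35),(.5,.35,.12)]: print(p,(T[:3,:3].T@(np.array(p)-T[:3,3])*1000).round(1)); T[:3,3]=p"
```

```text
time: 10.87
tool_pos: [0.1811, -1.0799, 0.4646]
tcp_rot: [0.298, 0.603, 0.699, -0.241]
wrist_force: [-0.0, 0.7, 0.7]
width: 0.0929
[[-0.0946  0.9876  0.1253  0.1811]
 [ 0.7008  0.1554 -0.6963 -1.0799]
 [-0.7071  0.0219 -0.7068  0.4646]
 [ 0.      0.      0.      1.    ]] [-1.47   1.027  0.022  0.057  1.308 -1.609]
(0.3, -0.4, 0.5) [ 440.2  223.8 -483.5]
(0.35, 0.1, 0.5) [ 345.7  127.1 -341.9]
(0.52, 0.32, 0.35) [244.2 198.8 -25.9]
(0.5, 0.35, 0.12) [185.5 -20.1 139.2]
```

```bash
cat > go.py <<'E'
from h import *
import sys
def main(*P):
    T=tcp(); print(T.round(4).tolist(),status.observe()['joint_pos'].round(3))
    for p in P:
        d=T[:3,:3].T@(np.array(p)-T[:3,3])*1000; n=int(np.ceil(np.linalg.norm(d)/40)); print(p,d.round(1),n,(d/n).round(1)); T[:3,3]=p
if __name__=='__main__': main(*eval(sys.argv[1]))
E
python3 go.py "[(.45,-.45,.5),(.52,.1,.5),(.5,.33,.3)]"
```

```text
[[-0.0946, 0.9876, 0.1253, 0.1811], [0.7008, 0.1554, -0.6963, -1.0799], [-0.7071, 0.0219, -0.7068, 0.4646], [0.0, 0.0, 0.0, 1.0]] [-1.47   1.027  0.022  0.057  1.308 -1.609]
(0.45, -0.45, 0.5) [ 390.9  364.2 -429.9] 18 [ 21.7  20.2 -23.9]
(0.52, 0.1, 0.5) [ 378.8  154.6 -374.2] 14 [ 27.1  11.  -26.7]
(0.5, 0.33, 0.3) [304.5  11.6 -21.3] 8 [38.1  1.5 -2.7]
```

```bash
python3 -m handwheel '{"linear":[[21.7,20.2,-23.9],[21.7,20.2,-23.9],[21.7,20.2,-23.9],[21.7,20.2,-23.9],[21.7,20.2,-23.9],[21.7,20.2,-23.9],[21.7,20.2,-23.9],[21.7,20.2,-23.9],[21.7,20.2,-23.9]],"twist":[0,0,0,0,0,0,0,0,0]}'
python3 -m handwheel '{"linear":[[21.7,20.2,-23.9],[21.7,20.2,-23.9],[21.7,20.2,-23.9],[21.7,20.2,-23.9],[21.7,20.2,-23.9],[21.7,20.2,-23.9],[21.7,20.2,-23.9],[21.7,20.2,-23.9],[21.7,20.2,-23.9]],"twist":[0,0,0,0,0,0,0,0,0]}'
python3 go.py "[(.45,-.45,.5),(.52,.1,.5),(.5,.33,.3)]"
```

```text
time: 11.62
tool_pos: [0.2981, -0.8136, 0.4809]
tcp_rot: [0.295, 0.605, 0.7, -0.239]
wrist_force: [0.7, -0.1, 0.0]
width: 0.0931
time: 12.37
tool_pos: [0.4322, -0.4992, 0.5014]
tcp_rot: [0.296, 0.605, 0.7, -0.239]
wrist_force: [0.6, -0.2, -0.6]
width: 0.093
[[-0.0933, 0.9878, 0.125, 0.4322], [0.7054, 0.1541, -0.6919, -0.4992], [-0.7027, 0.0236, -0.7111, 0.5014], [0.0, 0.0, 0.0, 1.0]] [-0.667 -0.271  1.557 -0.512  1.26  -0.805]
(0.45, -0.45, 0.5) [ 34.   25.2 -30.8] 2 [ 17.   12.6 -15.4]
(0.52, 0.1, 0.5) [ 381.4  153.9 -371.8] 14 [ 27.2  11.  -26.6]
(0.5, 0.33, 0.3) [304.6  11.  -19.4] 8 [38.1  1.4 -2.4]
```

```bash
python3 -m handwheel '{"linear":[[27,11.5,-26.6],[27,11.5,-26.6],[27,11.5,-26.6],[27,11.5,-26.6],[27,11.5,-26.6],[27,11.5,-26.6],[27,11.5,-26.6],[27,11.5,-26.6]],"twist":[0,0,0,0,0,0,0,0]}'
python3 -m handwheel '{"linear":[[27,11.5,-26.6],[27,11.5,-26.6],[27,11.5,-26.6],[27,11.5,-26.6],[27,11.5,-26.6],[27,11.5,-26.6],[27,11.5,-26.6]],"twist":[0,0,0,0,0,0,0]}'
python3 go.py "[(.52,.15,.5),(.5,.33,.3)]"
```

```text
time: 13.03
tool_pos: [0.4757, -0.1853, 0.5033]
tcp_rot: [0.296, 0.605, 0.7, -0.238]
wrist_force: [1.8, 0.0, 0.7]
width: 0.0934
time: 13.62
tool_pos: [0.5143, 0.0895, 0.5045]
tcp_rot: [0.295, 0.605, 0.7, -0.238]
wrist_force: [0.5, -0.2, 0.2]
width: 0.0929
[[-0.0941, 0.9876, 0.1253, 0.5143], [0.7061, 0.155, -0.691, 0.0895], [-0.7018, 0.0235, -0.7119, 0.5045], [0.0, 0.0, 0.0, 1.0]] [ 0.556  0.086  1.217 -0.813  2.024  0.107]
(0.52, 0.15, 0.5) [ 45.4  14.9 -37.9] 2 [ 22.7   7.4 -18.9]
(0.5, 0.33, 0.3) [269.3   3.4  15.5] 7 [38.5  0.5  2.2]
```

```bash
python3 go.py "[(.52,.15,.5),(.517,.28,.25),(.5185,.273,.035)]"
```

```text
[[-0.0941, 0.9876, 0.1253, 0.5143], [0.7061, 0.155, -0.691, 0.0895], [-0.7018, 0.0235, -0.7119, 0.5045], [0.0, 0.0, 0.0, 1.0]] [ 0.556  0.086  1.217 -0.813  2.024  0.107]
(0.52, 0.15, 0.5) [ 45.4  14.9 -37.9] 2 [ 22.7   7.4 -18.9]
(0.517, 0.28, 0.25) [267.5  11.3  87.8] 8 [33.4  1.4 11. ]
(0.5185, 0.273, 0.035) [145.8  -4.7 158.1] 6 [24.3 -0.8 26.3]
```

```bash
python3 -m handwheel '{"linear":[[22.7,7.4,-18.9],[22.7,7.4,-18.9],[33.4,1.4,11],[33.4,1.4,11],[33.4,1.4,11],[33.4,1.4,11],[33.4,1.4,11],[33.4,1.4,11],[33.4,1.4,11],[33.4,1.4,11],[0,0,0]],"twist":[0,0,0,0,0,0,0,0,0,0,0]}' 25
python3 go.py "[(.517,.28,.25),(.5185,.273,.1),(.5185,.273,.035)]"
python3 -c "
from h import *
shot('side','s5');shot('wrist','w5')"
```

```text
time: 14.53
tool_pos: [0.5144, 0.2779, 0.2414]
tcp_rot: [0.294, 0.602, 0.701, -0.243]
wrist_force: [-0.2, -0.4, -0.8]
width: 0.0263
[[-0.1026, 0.9875, 0.1195, 0.5144], [0.7014, 0.157, -0.6953, 0.2779], [-0.7053, 0.0124, -0.7088, 0.2414], [0.0, 0.0, 0.0, 1.0]] [ 0.784  0.49   1.215 -0.651  1.884  0.569]
(0.517, 0.28, 0.25) [-4.9  3.  -7.3] 1 [-4.9  3.  -7.3]
(0.5185, 0.273, 0.1) [100.7  -1.5 111.4] 4 [25.2 -0.4 27.8]
(0.5185, 0.273, 0.035) [45.8 -0.8 46.1] 2 [22.9 -0.4 23. ]
```

View pics/s5.png

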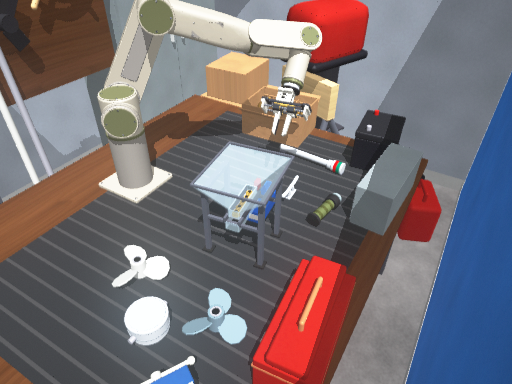

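View pics/w5.png

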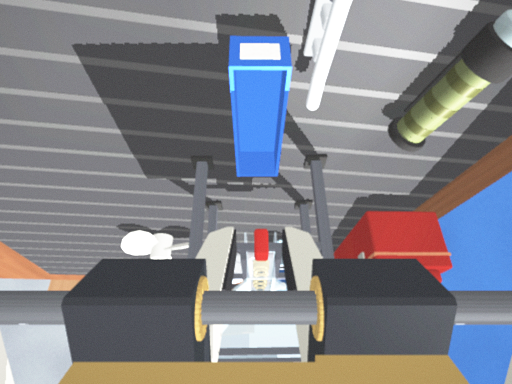

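```bash
python3 -m handwheel '{"linear":[[24,0.4,26],[24,0.4,26],[24,0.4,26],[24,0.4,26],[0,0,0]],"twist":[0,0,0,0,0]}'
python3 go.py "[(.5185,.273,.035)]"
python3 -c "
from h import *
v=V('w5')
for q in [(230,68),(290,68),(235,175),(282,175)]: print('bin rim',v.plane(*q,.048).round(4))
for q in [(254,231),(269,231)]: print('grip outer bottom',v.plane(*q,.147).round(4),v.plane(*q,.183).round(4))
"
```

```text
time: 15.05
tool_pos: [0.5208, 0.2707, 0.1036]
tcp_rot: [0.294, 0.604, 0.7, -0.242]
wrist_force: [-0.7, -1.1, -1.3]
width: 0.0248
[[-0.0977, 0.988, 0.1197, 0.5208], [0.7029, 0.1536, -0.6945, 0.2707], [-0.7045, 0.0163, -0.7095, 0.1036], [0.0, 0.0, 0.0, 1.0]] [ 0.77   0.617  1.303 -0.627  1.701  0.696]
(0.5185, 0.273, 0.035) [50.2 -3.1 46.8] 2 [25.1 -1.5 23.4]
bin rim [0.4969 0.2307 0.048 ]
bin rim [0.5557 0.2393 0.048 ]
bin rim [0.52   0.0366 0.048 ]
bin rim [0.591  0.0462 0.048 ]
grip outer bottom [0.5454 0.0572 0.147 ] [0.5327 0.1424 0.183 ]
grip outer bottom [0.5652 0.0596 0.147 ] [0.5482 0.1443 0.183 ]
```

```bash
python3 -m handwheel '{"linear":[[25,-1.5,23.4],[25,-1.5,23.4],[0,0,0],[0,0,0]],"twist":[0,0,0,0]}'
python3 go.py "[(.5215,.25,.035),(.554,.045,.035)]"
```

```text
time: 15.38
tool_pos: [0.5211, 0.2755, 0.0417]
tcp_rot: [0.295, 0.605, 0.7, -0.239]
wrist_force: [0.1, -0.3, 1.6]
width: 0.0251
[[-0.0943, 0.9878, 0.1242, 0.5211], [0.705, 0.1543, -0.6922, 0.2755], [-0.7029, 0.0223, -0.7109, 0.0417], [0.0, 0.0, 0.0, 1.0]] [ 0.776  0.703  1.303 -0.621  1.63   0.754]
(0.5215, 0.25, 0.035) [-13.3  -3.6  22.4] 1 [-13.3  -3.6  22.4]
(0.554, 0.045, 0.035) [-147.6    0.5  145.9] 6 [-24.6   0.1  24.3]
```

```bash
python3 -m handwheel '{"linear":[[5,-1,5],[-10,0,17],[-15,0,15],[-18,0,18],[-20,0,20],[-20,0,20],[0,0,0]],"twist":[0,0,0,0,0,0,0]}'
python3 go.py "[(.554,.045,.033)]"
python3 -c "
from h import *
shot('wrist','w6')"
```

```text
time: 15.97
tool_pos: [0.5409, 0.1516, 0.0304]
tcp_rot: [0.296, 0.606, 0.699, -0.238]
wrist_force: [-1.3, -0.3, 0.3]
width: 0.0247
[[-0.0895, 0.9881, 0.1249, 0.5409], [0.7062, 0.1514, -0.6917, 0.1516], [-0.7024, 0.0263, -0.7113, 0.0304], [0.0, 0.0, 0.0, 1.0]] [ 0.617  0.556  1.544 -0.694  1.469  0.704]
(0.554, 0.045, 0.033) [-78.3  -3.1  73.5] 3 [-26.1  -1.   24.5]
```

View pics/w6.png

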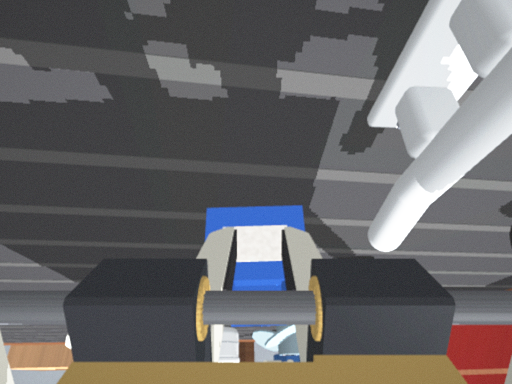

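Fingers are centred on the bin's end wall (wall spans columns 206–304, fingers at 210–318), pushing squarely. Continue to the final spot.

```bash
python3 -m handwheel '{"linear":[[-15,-1,14],[-15,-1,14],[-15,-1,14],[-13,0,12],[-9,0,9],[-6,0,6],[0,0,0]],"twist":[0,0,0,0,0,0,0]}'
python3 go.py "[(.554,.045,.033)]"
python3 -c "
from h import *
for n in ['side','top']: shot(n,n+'7')
a=cv2.imread('pics/side7.png')[130:280,180:330];b=cv2.imread('pics/top7.png')[130:280,200:350]
cv2.imwrite('pics/c7.png',cv2.resize(np.hstack([a,b]),None,fx=2.6,fy=2.6,interpolation=2))"
```

```text
time: 16.6
tool_pos: [0.5524, 0.0549, 0.0304]
tcp_rot: [0.296, 0.605, 0.7, -0.238]
wrist_force: [-0.5, -0.1, 0.2]
width: 0.0252
[[-0.0921, 0.9878, 0.1255, 0.5524], [0.7064, 0.1536, -0.691, 0.0549], [-0.7018, 0.025, -0.7119, 0.0304], [0.0, 0.0, 0.0, 1.0]] [ 0.473  0.452  1.69  -0.759  1.355  0.637]
(0.554, 0.045, 0.033) [-9.   0.1  5.2] 1 [-9.   0.1  5.2]
```

View pics/c7.png

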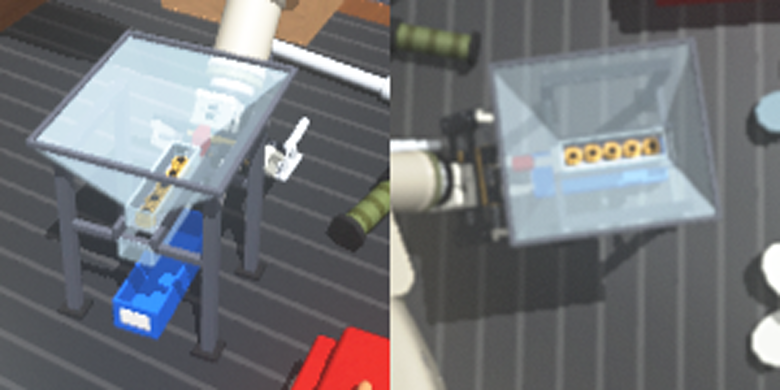

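```bash
python3 -m handwheel '{"linear":[[-4,0,3],[-5,0,3],[0,0,0]],"twist":[0,0,0]}'
python3 go.py "[(.554,.045,.033)]"
python3 -c "
from h import *
shot('side','side8')
v=V('side8'); cv2.imwrite('pics/c8.png',cv2.resize(v.im[190:270,210:280,::-1],None,fx=8,fy=8,interpolation=2))"
```

```text
time: 16.95
tool_pos: [0.5531, 0.0444, 0.0312]
tcp_rot: [0.295, 0.605, 0.7, -0.239]
wrist_force: [-1.3, 0.4, -0.8]
width: 0.0249
[[-0.0946, 0.9877, 0.1247, 0.5531], [0.7055, 0.1549, -0.6916, 0.0444], [-0.7024, 0.0226, -0.7115, 0.0312], [0.0, 0.0, 0.0, 1.0]] [ 0.456  0.441  1.704 -0.766  1.345  0.626]
(0.554, 0.045, 0.033) [-1.   1.  -1.6] 1 [-1.   1.  -1.6]
```

View pics/c8.png

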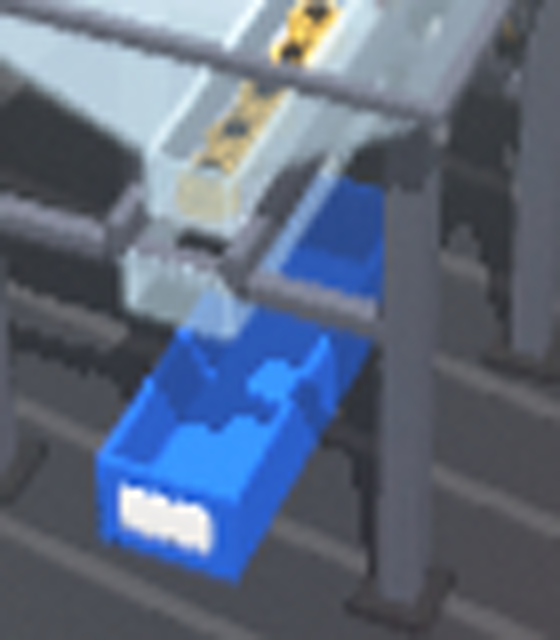

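```bash
python3 -c "
from h import *
v=V('side8'); f=lambda x,y,z:v.plane(210+x/8-.45,190+y/8-.45,z)
ex=np.array([.153,-.988]);ey=np.array([.988,.153]);o=np.array([.571,-.065])
for q in [(98,457,.048),(240,499,.048),(105,540,0),(237,581,0)]:
  p=f(*q); print(p.round(4),'xo,yo',((p[:2]-o)@ex).round(4),((p[:2]-o)@ey).round(4))
"; python3 go.py "[(.54,.12,.10),(.53,.16,.19)]"
```

```text
[ 0.5539 -0.1635  0.048 ] xo,yo 0.0947 -0.032
[ 0.616  -0.1528  0.048 ] xo,yo 0.0936 0.031
[ 0.5554 -0.1642  0.    ] xo,yo 0.0956 -0.0306
[ 0.6147 -0.1545  0.    ] xo,yo 0.0951 0.0295
[[-0.0943, 0.9877, 0.1244, 0.553], [0.7057, 0.1545, -0.6915, 0.0446], [-0.7022, 0.0226, -0.7116, 0.0311], [0.0, 0.0, 0.0, 1.0]] [ 0.457  0.441  1.703 -0.766  1.345  0.627]
(0.54, 0.12, 0.1) [   6.     0.4 -102.8] 3 [  2.    0.1 -34.3]
(0.53, 0.16, 0.19) [-34.   -1.7 -92.9] 3 [-11.3  -0.6 -31. ]
```

```bash
python3 -m handwheel '{"linear":[[0,0,-15],[0,0,-30],[0,0,-35],[0,0,-35],[-12,0,-30],[-12,0,-30],[0,0,0],[0,0,0]],"twist":[0,0,0,0,0,0,0,0]}' 50
python3 go.py "[(.54,.12,.10)]"
python3 -c "
from h import *
shot('wrist','w9');shot('side','side9');shot('top','top9')
v=V('w9'); cv2.imwrite('pics/c9.png',cv2.resize(v.im[150:384,130:390,::-1],None,fx=2.5,fy=2.5,interpolation=2))"
```

```text
time: 17.67
tool_pos: [0.5346, 0.1506, 0.1745]
tcp_rot: [0.296, 0.605, 0.7, -0.236]
wrist_force: [0.0, -0.1, 0.3]
width: 0.0497
[[-0.0925, 0.9874, 0.1283, 0.5346], [0.7076, 0.1559, -0.6892, 0.1506], [-0.7005, 0.027, -0.7131, 0.1745], [0.0, 0.0, 0.0, 1.0]] [ 0.621  0.342  1.528 -0.691  1.644  0.558]
(0.54, 0.12, 0.1) [30.1 -1.4 74.9] 3 [10.  -0.5 25. ]
```

View pics/c9.png

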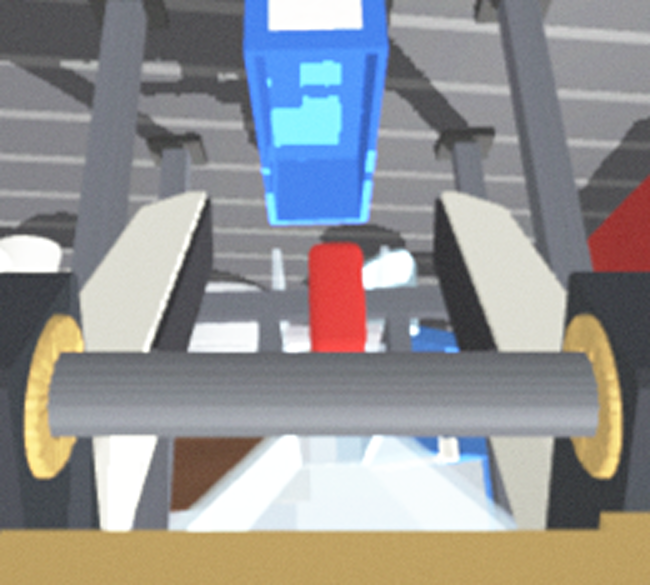

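```bash
python3 -c "
from h import *
v=V('w9'); hsv=cv2.cvtColor(v.im,cv2.COLOR_RGB2HSV); m=cv2.inRange(hsv,(0,150,60),(8,255,255)); m[:, :240]=0; m[:,300:]=0
k=max(cv2.findContours(m,0,2)[0],key=cv2.contourArea); x,y,w,h=cv2.boundingRect(k); print(x,y,w,h)
ex=np.array([.153,-.988]);ey=np.array([.988,.153]);o=np.array([.571,-.065])
T=tcp()
for q,z in [((x+w/2,y),.147),((x+w/2,y),.150),((x,y+5),.15),((x+w,y+5),.15)]:
  p=v.plane(*q,z); print(p.round(4),'xo,yo',((p[:2]-o)@ex).round(4),((p[:2]-o)@ey).round(4),'tool',(T[:3,:3].T@(p-T[:3,3])).round(4))
P=v.cloud()
for r in range(y+3,y+h-1,4):
  p=P[r,x+w//2]; print(r,p.round(4),((p[:2]-o)@ex).round(4),((p[:2]-o)@ey).round(4))
v=V('top9');cv2.imwrite('pics/c9t.png',cv2.resize(v.im[170:215,240:320,::-1],None,fx=9,fy=9,interpolation=2))
v=V('side9');cv2.imwrite('pics/c9s.png',cv2.resize(v.im[150:220,210:290,::-1],None,fx=8,fy=8,interpolation=2))
"
```

```text
254 247 22 44
[0.5541 0.0659 0.147 ] xo,yo -0.1319 0.0033 tool [-0.0433  0.0079  0.0765]
[0.5525 0.0739 0.15  ] xo,yo -0.1401 0.003 tool [-0.0396  0.0077  0.0686]
[0.5453 0.0611 0.15  ] xo,yo -0.1285 -0.0061 tool [-0.0479 -0.0014  0.0765]
[0.5641 0.0627 0.15  ] xo,yo -0.1272 0.0127 tool [-0.0486  0.0174  0.0778]
250 [0.5528 0.0721 0.1519] -0.1383 0.003
254 [0.5526 0.0725 0.1555] -0.1387 0.0028
258 [0.5522 0.0738 0.1593] -0.14 0.0027
262 [0.5521 0.0735 0.1625] -0.1397 0.0026
266 [0.552  0.0735 0.1658] -0.1397 0.0024
270 [0.5519 0.0736 0.169 ] -0.1399 0.0023
274 [0.5517 0.0739 0.1723] -0.1402 0.0022
278 [0.5516 0.0736 0.1754] -0.1399 0.0021
282 [0.5515 0.0738 0.1785] -0.1402 0.002
286 [0.5516 0.0725 0.1813] -0.1388 0.0019
```

View pics/c9t.png

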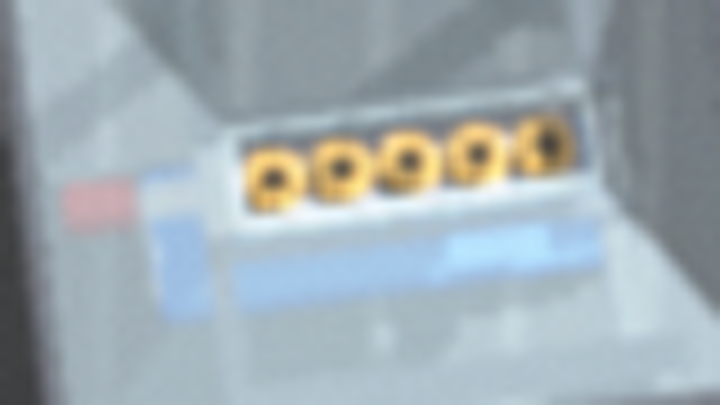

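View pics/c9s.png

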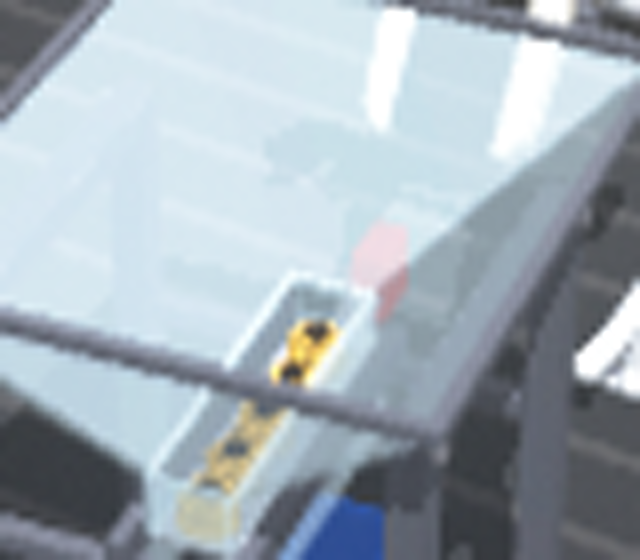

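```bash
python3 -c "
from h import *
v=V('top9'); f=lambda x,y,z:v.plane(240+x/9-.45,170+y/9-.45,z)
ex=np.array([.153,-.988]);ey=np.array([.988,.153])
a=[f(240,140,.195),f(232,235,.195),f(588,85,.195),f(597,180,.195)]
print(np.round(a,4).tolist(),np.mean(a,0), np.linalg.norm(a[0]-a[2]),np.linalg.norm(a[1]-a[3]),np.linalg.norm(a[0]-a[1]))
for x,y in [(62,215),(135,195)]: print('grip top',f(x,y,.183))
n=[f(x,y,.178) for x,y in [(274,181),(341,168),(410,160),(477,153),(545,146)]]; print(np.round(n,4).tolist())
"
```

```text
[[0.5761, 0.0022, 0.195], [0.5388, 0.0046, 0.195], [0.6006, -0.1335, 0.195], [0.5632, -0.1372, 0.195]] [ 0.56967373 -0.06600092  0.195     ] 0.13787605892126195 0.14394255196190986 0.037444195545932236
grip top [0.54672947 0.07126684 0.183     ]
grip top [0.55520757 0.04280768 0.183     ]
[[0.5625, -0.0118, 0.178], [0.5682, -0.0381, 0.178], [0.5719, -0.0653, 0.178], [0.5752, -0.0917, 0.178], [0.5786, -0.1185, 0.178]]
```

```bash
python3 go.py "[(.5475,.0893,.194),(.556,.048,.1515)]"
```

```text
[[-0.0957, 0.9878, 0.1227, 0.5327], [0.7049, 0.1542, -0.6923, 0.1481], [-0.7028, 0.0202, -0.7111, 0.1708], [0.0, 0.0, 0.0, 1.0]] [ 0.619  0.345  1.533 -0.69   1.643  0.558]
(0.5475, 0.0893, 0.194) [-59.1   6.   26. ] 2 [-29.6   3.   13. ]
(0.556, 0.048, 0.1515) [-0.1  1.2 59.9] 2 [-0.   0.6 29.9]
```

```bash
python3 -m handwheel '{"linear":[[-20,2,9],[-20,2,9],[-19,2,8],[0,0,0]],"twist":[0,0,0,0]}' 50
python3 go.py "[(.556,.048,.1515)]"
python3 -c "
from h import *
shot('wrist','w10')
v=V('w10'); cv2.imwrite('pics/c10.png',cv2.resize(v.im[150:384,130:390,::-1],None,fx=2.5,fy=2.5,interpolation=2))"
```

```text
time: 18.15
tool_pos: [0.5484, 0.0866, 0.1955]
tcp_rot: [0.295, 0.605, 0.699, -0.24]
wrist_force: [0.6, 0.6, 0.0]
width: 0.0501
[[-0.0927, 0.9882, 0.122, 0.5484], [0.7047, 0.1517, -0.6931, 0.0866], [-0.7034, 0.0217, -0.7105, 0.1955], [0.0, 0.0, 0.0, 1.0]] [ 0.522  0.257  1.592 -0.723  1.606  0.472]
(0.556, 0.048, 0.1515) [ 3.   0.7 58.9] 2 [ 1.5  0.4 29.5]
```

View pics/c10.png

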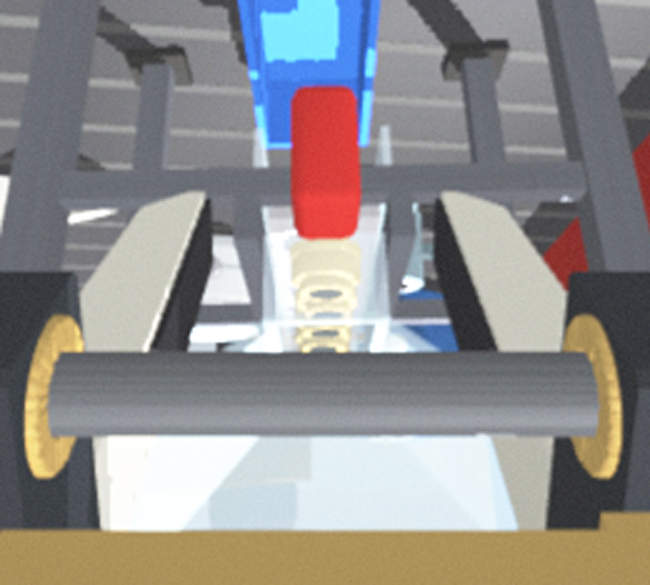

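```bash
python3 -m handwheel '{"linear":[[0.5,0.5,15],[0.5,0,20],[0.5,0,16],[0.5,0,8],[0,0,0],[0,0,0]],"twist":[0,0,0,0,0,0]}' 50
python3 go.py "[(.556,.048,.1515)]"
python3 -m handwheel '{"linear":[[0,0,0],[0,0,0],[0,0,0],[0,0,0]],"twist":[0,0,0,0]}' 12
python3 -c "
from h import *
print(status.observe()['tool_pos'],status.observe()['wrist_force'])
shot('wrist','w11')
v=V('w11'); cv2.imwrite('pics/c11.png',cv2.resize(v.im[150:384,130:390,::-1],None,fx=2.5,fy=2.5,interpolation=2))"
```

```text
time: 18.7
tool_pos: [0.5552, 0.0508, 0.1512]
tcp_rot: [0.295, 0.605, 0.7, -0.24]
wrist_force: [0.8, 0.2, -0.8]
width: 0.0505
[[-0.0953, 0.9878, 0.123, 0.5552], [0.7054, 0.1542, -0.6919, 0.0508], [-0.7024, 0.0208, -0.7115, 0.1512], [0.0, 0.0, 0.0, 1.0]] [ 0.464  0.272  1.662 -0.741  1.505  0.484]
(0.556, 0.048, 0.1515) [-2.2  0.3  1.9] 1 [-2.2  0.3  1.9]
time: 19.03
tool_pos: [0.5562, 0.0514, 0.1526]
tcp_rot: [0.295, 0.605, 0.7, -0.238]
wrist_force: [-0.7, -0.3, -0.2]
width: 0.028
[0.55620255 0.05143779 0.1526472 ] [-0.65499497 -0.31114641 -0.23584719]
```

View pics/c11.png

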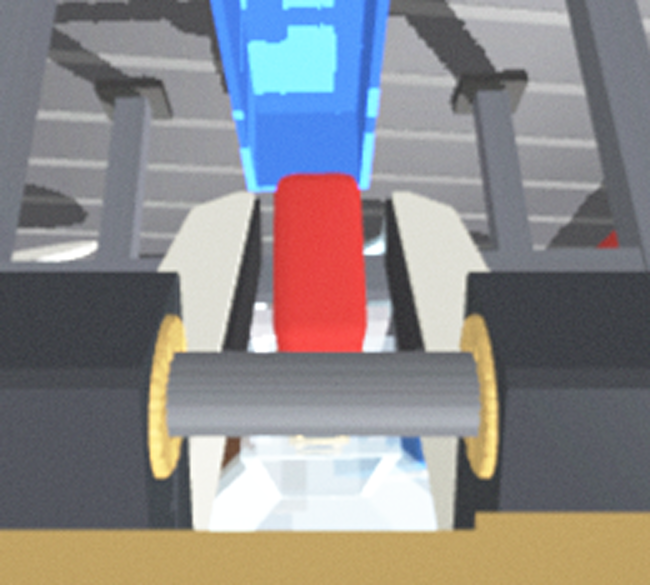

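```bash
python3 -m handwheel '{"linear":[[0,0,0],[0,0,0],[0,0,0],[0,0,0]],"twist":[0,0,0,0]}'
python3 -m handwheel '{"linear":[[-1.4,0,1.4],[-1.4,0,1.4],[0,0,0]],"twist":[0,0,0]}'
python3 -m handwheel '{"linear":[[-1.4,0,1.4],[-1.4,0,1.4],[0,0,0]],"twist":[0,0,0]}'
```

```text
time: 19.42
tool_pos: [0.5554, 0.0509, 0.1524]
tcp_rot: [0.295, 0.605, 0.7, -0.239]
wrist_force: [-4.7, 2.7, 5.2]
width: 0.0183
time: 19.67
tool_pos: [0.556, 0.0468, 0.1523]
tcp_rot: [0.295, 0.605, 0.7, -0.239]
wrist_force: [-4.4, 2.4, 5.4]
width: 0.0182
time: 19.92
tool_pos: [0.5562, 0.0457, 0.1523]
tcp_rot: [0.294, 0.605, 0.701, -0.238]
wrist_force: [-11.4, 18.5, 10.7]
width: 0.0179
```

```bash
python3 -m handwheel '{"linear":[[5,0,-5],[5,0,-5],[5,0,-5],[5,0,-5],[5,0,-5],[4,0,-4],[0,0,0],[0,0,0]],"twist":[0,0,0,0,0,0,0,0]}'
python3 -c "
from h import *
p=status.observe()['tool_pos'];print(p,(p[1]-.0458)/.988)
shot('side','s12');shot('top','t12')
a=cv2.imread('pics/s12.png')[150:260,210:310];b=cv2.imread('pics/t12.png')[140:250,230:330]
cv2.imwrite('pics/c12.png',cv2.resize(np.hstack([a,b]),None,fx=4,fy=4,interpolation=2))"
```

```text
time: 20.58
tool_pos: [0.5504, 0.0836, 0.1524]
tcp_rot: [0.295, 0.605, 0.7, -0.239]
wrist_force: [-5.6, 1.8, 4.5]
width: 0.0181
[0.55035952 0.08361004 0.15236471] 0.03826926787727045
```

View pics/c12.png

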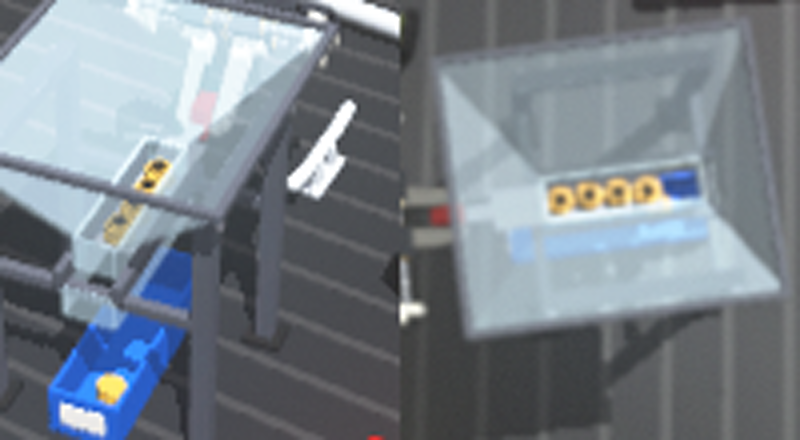

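```bash
python3 -m handwheel '{"linear":[[5,0,-5],[5,0,-5],[5,0,-5],[4.2,0,-4.2],[0,0,0],[0,0,0]],"twist":[0,0,0,0,0,0]}'
python3 -c "
from h import *
p=status.observe()['tool_pos'];print(p,(p[1]-.0458)/.988)
shot('side','s13');shot('top','t13')
a=cv2.imread('pics/s13.png')[150:260,210:310];b=cv2.imread('pics/t13.png')[140:250,230:330]
cv2.imwrite('pics/c13.png',cv2.resize(np.hstack([a,b]),None,fx=4,fy=4,interpolation=2))"
```

```text
time: 21.18
tool_pos: [0.5463, 0.1106, 0.1524]
tcp_rot: [0.295, 0.605, 0.7, -0.239]
wrist_force: [-5.3, 1.3, 2.8]
width: 0.018
[0.54625006 0.11055478 0.15235655] 0.0655412747456257
```

View pics/c13.png

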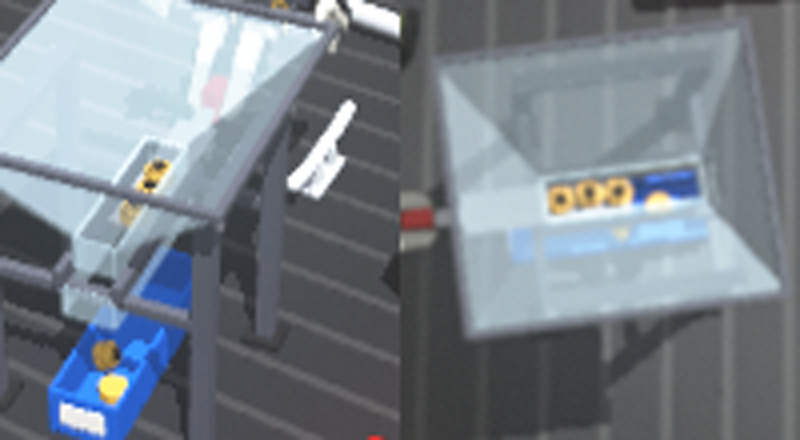

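```bash
python3 -m handwheel '{"linear":[[4,0,-4],[4,0,-4],[4,0,-4],[4,0,-4],[0,0,0],[0,0,0]],"twist":[0,0,0,0,0,0]}'
python3 -c "
from h import *
p=status.observe()['tool_pos'];print(p,(p[1]-.0458)/.988)
shot('side','s14');shot('top','t14')
a=cv2.imread('pics/s14.png')[150:260,210:310];b=cv2.imread('pics/t14.png')[140:250,230:330]
cv2.imwrite('pics/c14.png',cv2.resize(np.hstack([a,b]),None,fx=4,fy=4,interpolation=2))"
```

```text
time: 21.78
tool_pos: [0.5429, 0.1329, 0.1524]
tcp_rot: [0.295, 0.605, 0.7, -0.239]
wrist_force: [-3.2, 0.9, 2.1]
width: 0.0181
[0.54285996 0.13286433 0.15238695] 0.08812179373013818
```

View pics/c14.png

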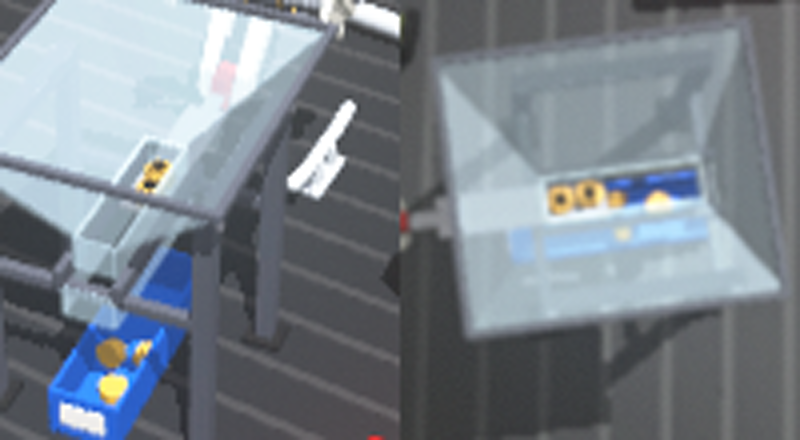

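```bash
python3 -m handwheel '{"linear":[[-5,0,5],[-5,0,5],[-5,0,5],[-5,0,5],[-5,0,5],[-5,0,5],[-5,0,5],[-5,0,5],[-5,0,5],[-5,0,5],[-5,0,5],[-5,0,5]],"twist":[0,0,0,0,0,0,0,0,0,0,0,0]}'
python3 -m handwheel '{"linear":[[-2,0,2],[-1.4,0,1.4],[-1.4,0,1.4],[0,0,0]],"twist":[0,0,0,0]}'
```

```text
time: 22.88
tool_pos: [0.5557, 0.0489, 0.1524]
tcp_rot: [0.295, 0.605, 0.7, -0.239]
wrist_force: [-8.8, 4.2, 6.4]
width: 0.0183
time: 23.22
tool_pos: [0.5563, 0.0456, 0.1523]
tcp_rot: [0.293, 0.605, 0.701, -0.237]
wrist_force: [-17.9, 24.0, 11.1]
width: 0.0182
```

```bash
python3 -m handwheel '{"linear":[[0,0,0],[0,0,0],[0,0,0],[0,0,0],[0,0,0]],"twist":[0,0,0,0,0]}' 50
python3 -c "
from h import *
shot('wrist','w15');shot('side','s15')
v=V('w15'); cv2.imwrite('pics/c15.png',cv2.resize(np.hstack([v.im[150:384,130:390,::-1],cv2.resize(V('s15').im[150:260,210:310,::-1],(213,234))]),None,fx=1.65,fy=1.65,interpolation=2)); print(status.observe()['tool_pos'])"
```

```text
time: 23.63
tool_pos: [0.5575, 0.0419, 0.152]
tcp_rot: [0.295, 0.605, 0.7, -0.239]
wrist_force: [-0.6, 0.5, 0.1]
width: 0.0466
[0.55739012 0.04190467 0.15195011]
```

View pics/c15.png

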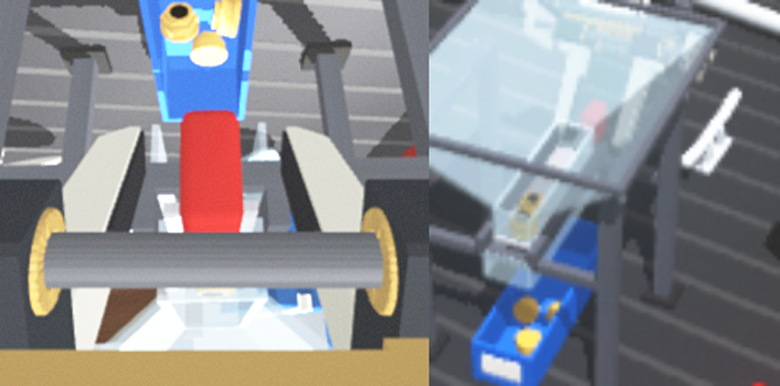

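```bash
python3 -m handwheel '{"linear":[[0,0,-10],[0,0,-20],[0,0,-30],[0,0,-30],[0,0,-30],[0,0,-30],[0,0,-20],[0,0,0],[0,0,0]],"twist":[0,0,0,0,0,0,0,0,0]}' 50
python3 -c "
from h import *
print(tcp().round(4).tolist())
shot('wrist','w16');shot('side','s16');shot('top','t16')
c=lambda n,y,x:cv2.resize(V(n).im[y:y+110,x:x+100,::-1],None,fx=4,fy=4,interpolation=2)
cv2.imwrite('pics/c16.png',np.hstack([c('s16',150,210),c('t16',140,230)]))
v=V('w16');P=v.cloud(); hsv=cv2.cvtColor(v.im,cv2.COLOR_RGB2HSV); m=cv2.inRange(hsv,(0,150,60),(8,255,255)); m[:, :240]=0; m[:,300:]=0
k=max(cv2.findContours(m,0,2)[0],key=cv2.contourArea); x,y,w,h=cv2.boundingRect(k); print(x,y,w,h)
ex=np.array([.153,-.988]);o=np.array([.571,-.065])
for r in range(y+3,y+h-1,5):
  p=P[r,x+w//2]; print(r,p.round(4),((p[:2]-o)@ex).round(4))
"
```

```text
time: 24.48
tool_pos: [0.5364, 0.1609, 0.274]
tcp_rot: [0.296, 0.605, 0.7, -0.237]
wrist_force: [-0.1, 0.1, 0.0]
width: 0.05
[[-0.094, 0.9875, 0.1269, 0.5364], [0.7067, 0.156, -0.6901, 0.1609], [-0.7013, 0.0248, -0.7125, 0.274], [0.0, 0.0, 0.0, 1.0]]
249 161 18 40
164 [0.5532 0.0681 0.1557] -0.1342
169 [0.5531 0.0677 0.1615] -0.1338
174 [0.5528 0.0689 0.1683] -0.1351
179 [0.5528 0.0681 0.1737] -0.1343
184 [0.5528 0.0674 0.1789] -0.1336
189 [0.5528 0.0663 0.184 ] -0.1325
194 [0.5541 0.0581 0.1848] -0.1242
199 [0.5557 0.0479 0.1848] -0.1138
```

View pics/c16.png

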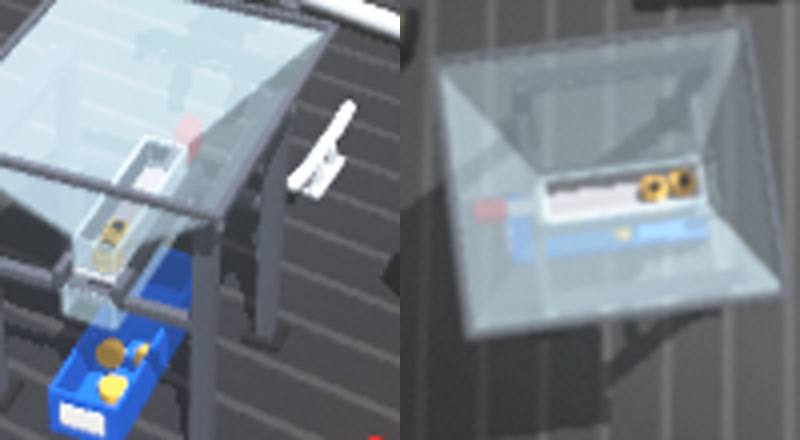

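View pics/w16.png

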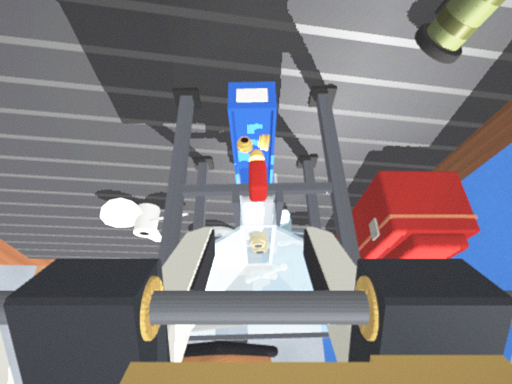

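```bash
python3 -c "
from h import *
manip.job_done(); print(status.observe()['time'])"
```

```text
the job is handed in; nothing more can be done
the job is handed in; nothing more can be done
```

I set the bin, dropped three nuts, shut the gate, and handed the job in at about 24.6 s of the 61 s allowed; no verdict came back.

- **Bin:** I placed it in line with the slot on the grip's side. The moves can't tilt the tool directly, so I ran the arm against its reach limit until it leaned 45°. I then pushed the bin in by its end wall. It measured centred on the slot sideways and about 5 mm towards the grip's end, flat on the table.
- **Gate:** It started about 5 mm open, so I first pushed it to its stop to get a zero. I then pulled it to about 38, 66 and 88 mm, and one nut dropped each time. Finally I pushed it shut until it hit the stop again, at 24 N and within 0.1 mm of the first contact.
- **Last pictures:** They show three nuts in the bin, two still in the hopper, none on the table, and the fingers clear of everything. I didn't re-measure the propellers, torch, cleat and lights, but nothing touched them as far as I could see.
- **Disagreement:** The final depth image puts the grip's outer face at 134 mm from the outlet centre, where fully shut should be 133 mm. That is within the 2 mm calibration error, and I took the contact with the stop as proof it is shut.

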